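# Click up the laminator's pressure dial

## Task

Raise the laminator's roller pressure: with a fingertip, push the wing of the big pressure dial round clockwise (seen from above) by exactly four clicks from where it stands, so that it sits in the fourth click. Do not turn it back or go past the fourth click, push gently without squeezing the dial, and leave the small speed knob and the loose things as they are.

Things in the scene. Friction and masses are not known exactly. Their poses are not given: they have to be found in the camera images.
- laminator: Tabletop roll laminator, fixed: 220 mm deep (its x), 510 mm wide (its y). Two blue end cheeks, each 220 x 130 mm, centred 190 mm either side of its middle, with flat tops 130 mm above the table; a red roller and a grey rear cover bridge lie between them and are no higher. Origin: centre of the underside, on the table.
- dial_base: Fixed round aluminium plate, 120 mm across and 6 mm thick, on top of one of the two cheeks (either one), carrying the big pressure dial; 18 dark tick marks round its rim, 20 degrees apart, one click each. Origin: centre of its underside, on the dial's axis, 130 mm above the table. Its yaw is arbitrary.
- dial_axis (a point): Point on the vertical axis of the pressure dial at the height of the top face of its black disc (150 mm above the table). The disc is 92 mm across and 14 mm thick; it carries one raised wing.
- dial_wing (a point): Point on the wing of the pressure dial, 34 mm from the axis and half-way up the wing. The wing is one raised black bar with a white line on top, 12 mm thick, running outwards along a radius from 2 mm behind the axis to 44 mm from it, standing 20 mm above the disc (top 170 mm above the table). Its flat sides can be pushed by a finger. It turns with the dial and may point in any direction at the start.
- pressure (a joint): Angle of the pressure dial, rad, growing clockwise as seen from above; 0 at the start, where it rests in a click. Clicks are 20 degrees (0.349 rad) apart, so four clicks are 1.396 rad. It turns on in clicks well beyond four, and three clicks the other way. About 0.15 N m (some 4 to 5 N on the wing at 34 mm) carries it over the hump half-way between two clicks; then it snaps forward by itself into the next click, away from the finger, and stays there.
- speed_bar (a point): Point near one end of the top of the small speed knob's bar grip, 15 mm from the knob's vertical axis and about 44 mm above the cheek. The knob, on the other cheek, is a black disc 34 mm across with a bar grip 14 mm thick standing on it, on a round plate 58 mm across. To be left alone: it turns easily if bumped.
- tape: Loose cardboard tape core, a ring 68 mm across and 24 mm tall, lying flat on the rear cover bridge of the laminator, between the cheeks (130 mm above the table). Origin: centre of its underside. To be left alone.
- cleaner: Loose white bottle, 48 mm across and 130 mm tall, standing on the table to the left of the laminator (+y). Origin: centre of its underside. To be left alone.
- squeegee: Loose flat plastic squeegee, 104 x 75 mm and 12 mm thick, lying on the table to the right of the laminator (-y). Origin: centre of its underside. To be left alone.

How it is judged:
By the outcome, as a careful person would: the job done as asked, in the order asked, and still so for the second after the job is handed in, with the robot touching nothing.
It also fails if it takes over 45 s, if anything falls off the work surface, if the arm or the gripper's body presses on something with over 40 N, if the wrist force passes 120 N, or if a joint passes its speed limit or range.

## Robot

A 6-joint arm with a two-finger parallel gripper is mounted at the origin on the work surface. World frame = base frame: x ahead of the robot, y to its left, z up, the work surface at z = 0. Lengths are in m, angles in rad, forces in N, time in s.
With the tool pointing down it reaches from about 0.225 to 0.875 m from the base axis. Payload 3.4 kg.
Tool frame: the origin (TCP) lies on the centre line of the jaws, within the pads' length; the fingertips stand 11 mm ahead of it and the grasp point (between the pads) lies 8 mm behind it; z points along the fingers, y is the line along which they close (so a half turn about z gives the same grasp; the last joint's range is limited). The gripper opens to 85 mm and grips with 20 to 120 N. Pads are 22 mm wide; open, the fingers measure 114 mm over their backs; the gripper's body (76 mm by 85 mm) begins 54 mm behind the grasp point. The pads swing forward as they close: fully open they stand 13 mm farther back than shut.
Start: joints at [-1.315, 0.276, 1.505, -0, 1.361, -0.121], TCP at [0.212, -0.535, 0.242] pointing down, gripper open.
Joint ranges: [-2.89, 2.89], [-0.75, 2.08], [0.22, 2.7], [-1.18, 4.32], [0.11, 2.71], [-2.7, 2.7]. Speed limits (rad/s): [2.57, 2.57, 3.14, 3.14, 3.14, 3.14].

## Interface

Orientations are given as a unit quaternion [w, x, y, z].
In Python, from rig import manip, eyes, job gives the robot as it stands.
- The arm moves only by the tool drive_tool, never from a script. Its argument "rows" is a list of rows, each a list of 3 entries, a list of its own where there are three numbers: the turn, a rotation vector about the world's x, y, z in rad, then the shift along the world's x, y, z in cm, then the finger opening in cm, from 0 to 8.54. A call has 1 to 8 rows; each row shifts and turns the commanded pose from where the row before left it; what a row does not reach is not made up. A row lasts 1/8 s, in which the tool goes at most 62.5 mm and 10.7 degrees, less where a joint would pass 70% of its speed; a pose out of reach is approached as far as the arm can. A call is refused whole if a number of a shift passes 6.25 or a number of a turn 0.188, either way. A call with a gripper value outside its range is refused whole. The fingers move at their own pace and stop on an object; "force" is the grip in N (left out, the last holds). Time passes only in rows, so rows that do not move let the fingers close. It gives the time, the measured TCP pose, the force, the opening and the grip force at its end, in the units of the state.
- manip.get_state(): the state, without advancing time (a new reading comes with each control period).
- eyes.get_image(name): name is "side" or "top" or "wrist"; returns the picture (420x560x3 uint8, red, green, blue); there is no depth.
- eyes.get_calibration(name): a dict with "camera_matrix" (3x3 intrinsics, pixels), "k1" (the pictures are not rectified: a ray, as slopes to the right and down, at radius r is drawn at 1 + k1 r^2 times it, then the intrinsics apply), "view" (4x4, takes a point from world to camera coordinates). Camera axes: x right, y up, looking along -z (the intrinsics and any distortion apply to the point x, -y, -z); pixel columns grow to the right and rows downward; lengths in m; the calibration is good to about 2 mm. A picture is of the moment at which its call begins: read the wrist's pose just before it. get_calibration takes no time and is no camera call; for the wrist camera it gives the pose at the moment of the call.
- job.sign_off(): hands the job in; it is judged then, once.
The state is a dict: "clock": time; "qpos": joint angles; "qd": joint speeds; "effort": joint torques, N m; "position": TCP position; "ee_rot": TCP orientation; "contact_force": force on the tool from outside, world axes, zero at the start; "moment": the same for the moment, N m; "width": finger opening in m; "gripper_force": force on a finger pad.
Only numpy, scipy, OpenCV 4.12 (cv2) and the standard library are available. Lean on these libraries where they do the work, as an engineer would, in place of code of your own. Each camera call takes 0.05 s, during which the arm holds its last target. There are 200 camera calls.

## Working session

There is one attempt and no reset: what is moved stays moved. The work goes in short steps, Python scripts to look and compute and a tool call to move; the robot and the scene stay as the last step left them, time stands still between calls to the robot, and variables do not carry over. Pictures are saved under pics/ and viewed, at most 10 in all, crops included, and the job is handed in when it is done.

Besides the shell and the picture viewer there is one more tool, called after "Request:" by a JSON object that holds its "api" and its "payload". drive_tool: Moves the arm, as the interface text tells. Its arguments: {"type":"object","properties":{"rows":{"type":"array"},"force":{"type":"number"}},"required":["rows"]}

```bash
mkdir -p pics; cat > h.py <<'E'
import numpy as np, cv2
from rig import manip, eyes, job
def shot(n,f):
    im=eyes.get_image(n); cv2.imwrite('pics/'+f,im[:,:,::-1]); return im
def ray(n,px,z,c=None):
    c=c or eyes.get_calibration(n); K=np.array(c["camera_matrix"]);V=np.array(c["view"])
    d=np.linalg.inv(K)@[px[0],px[1],1]; s=d[:2].copy()
    for _ in range(20): s=d[:2]/(1+c["k1"]*(s@s))
    R=V[:3,:3];o=-R.T@V[:3,3]; w=R.T@np.array([s[0],-s[1],-1])
    return o+w*(z-o[2])/w[2]
def proj(n,p):
    c=eyes.get_calibration(n);V=np.array(c["view"]);q=V[:3,:3]@p+V[:3,3]
    s=np.array([q[0],-q[1]])/-q[2]; s=s*(1+c["k1"]*(s@s)); K=np.array(c["camera_matrix"])
    return (K@[s[0],s[1],1])[:2]
E
python3 - <<'E'
from h import *
a=shot('top','t0.png');b=shot('side','s0.png')
print(manip.get_state())
E
```

```text
{'clock': 0.1, 'qpos': array([-1.31502600e+00,  2.76538056e-01,  1.50602358e+00, -4.98404729e-05,
        1.36071914e+00, -1.21028300e-01]), 'qd': array([ 5.94105297e-05, -2.27905943e-04, -2.98955126e-03, -1.11862184e-04,
       -5.02894333e-04, -1.96946364e-03]), 'effort': array([ 2.17767083e-03, -4.17698586e+01, -2.46403456e+01, -1.01145240e-04,
        5.70525895e-03,  3.70267614e-06]), 'position': array([ 0.21141292, -0.53421959,  0.24151582]), 'ee_rot': array([-8.40504401e-04,  9.82303953e-01,  1.87291832e-01, -8.11348336e-05]), 'contact_force': array([0.60686341, 0.7256764 , 0.86178442]), 'moment': array([ 0.02070207,  0.01176746, -0.04922561]), 'gripper_force': 0.0, 'width': 0.0852289415392556}
```

View pics/t0.png

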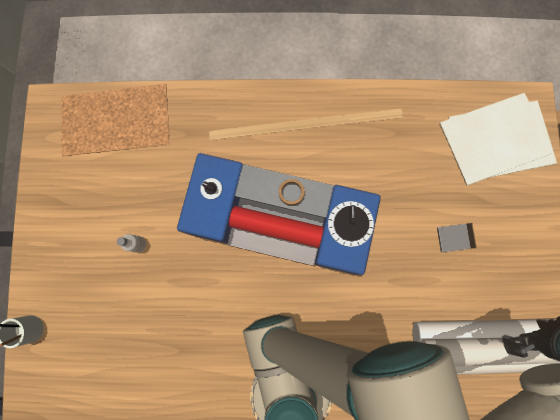

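View pics/s0.png

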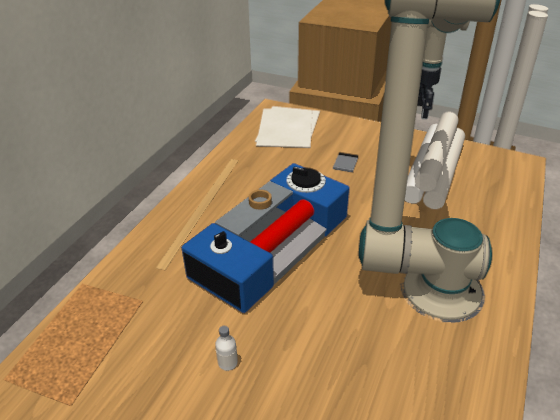

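The top view shows the dial on the right cheek at about (352,223), with the wing's white line pointing up to about (352,206). I'll enlarge it.

```bash
python3 - <<'E'
from h import *
im=cv2.imread('pics/t0.png')[190:260,315:390]
cv2.imwrite('pics/t0c.png',cv2.resize(im,None,fx=8,fy=8,interpolation=cv2.INTER_CUBIC))
for p,z in [((352,223),.136),((352,222),.17),((352,206),.17)]: print(p,ray('top',p,z))
E
```

```text
(352, 223) [ 0.47731884 -0.16114952  0.136     ]
(352, 222) [ 0.47599515 -0.15582665  0.17      ]
(352, 206) [ 0.51690978 -0.15675891  0.17      ]
```

View pics/t0c.png

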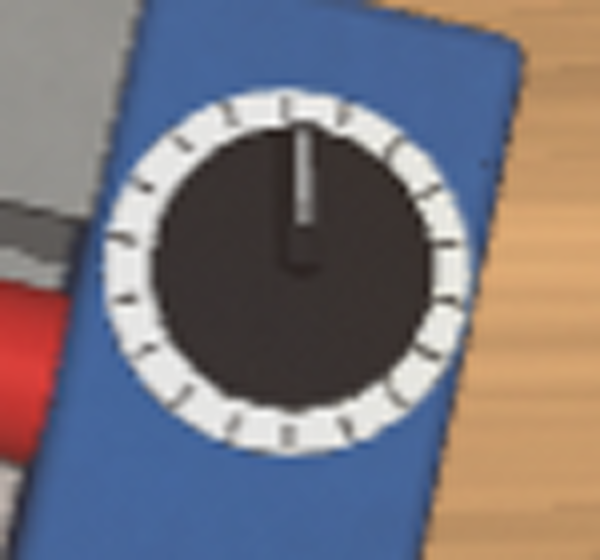

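The enlarged crop shows the plate centred at crop (287,271), and the white line runs from (304,127) to (304,224).

```bash
python3 - <<'E'
from h import *
f=lambda u,v:((u+.5)/8-.5+315,(v+.5)/8-.5+190)
for p,z in [((287,271),.136),((104,271),.136),((471,271),.136),((292,268),.15),((304,127),.17),((304,224),.17),((304,262),.17)]: print(p,ray('top',f(*p),z))
c=eyes.get_calibration('wrist');V=np.array(c['view']);print(-V[:3,:3].T@V[:3,3]);print(V[:3,:3])
E
```

```text
(287, 271) [ 0.47617602 -0.15703263  0.136     ]
(104, 271) [ 0.47627087 -0.09722073  0.136     ]
(471, 271) [ 0.47606861 -0.21735601  0.136     ]
(292, 268) [ 0.47556903 -0.15650905  0.15      ]
(304, 127) [ 0.51835526 -0.15822582  0.17      ]
(304, 224) [ 0.48729497 -0.15750788  0.17      ]
(304, 262) [ 0.47519817 -0.15723376  0.17      ]
[ 0.28364372 -0.50632772  0.37253152]
[[ 0.36757499 -0.92999258 -0.00156007]
 [ 0.88465617  0.3501724  -0.30783558]
 [ 0.2868311   0.11177253  0.95143829]]
```

Request:
{"api": "drive_tool", "payload": {"rows": [[[0, 0, 0.149], [3.0, 4.0, 0.3], 0], [[0, 0, 0.149], [3.0, 4.0, 0.3], 0], [[0, 0, 0.149], [3.0, 4.0, 0.3], 0], [[0, 0, 0.149], [3.0, 4.0, 0], 0], [[0, 0, 0.149], [3.0, 4.0, 0], 0], [[0, 0, 0.149], [3.0, 4.0, 0], 0], [[0, 0, 0.149], [3.0, 4.0, 0], 0], [[0, 0, 0.149], [3.0, 4.0, 0], 0]], "force": 20}}

```text
clock: 1.1
position: [0.4522, -0.2132, 0.2511]
ee_rot: [-0.0, 0.706, 0.708, -0.0]
contact_force: [-0.7, -0.1, 0.1]
width: 0.0001
gripper_force: 0.0
```

Request:
{"api": "drive_tool", "payload": {"rows": [[[0, 0, 0], [2.8, 5.1, 0], 0], [[0, 0, 0], [2.8, 5.1, 0], 0], [[0, 0, 0], [0, 0, -2.0], 0], [[0, 0, 0], [0, 0, -2.0], 0], [[0, 0, 0], [0, 0, -2.0], 0], [[0, 0, 0], [0, 0, 0], 0]]}}

```text
clock: 1.85
position: [0.5062, -0.1121, 0.1896]
ee_rot: [-0.002, 0.708, 0.706, -0.001]
contact_force: [0.1, -0.5, 0.5]
width: -0.0001
gripper_force: 0.0
```

```bash
python3 - <<'E'
from h import *
s=manip.get_state(); c=eyes.get_calibration('wrist')
w=shot('wrist','w1.png'); d=shot('side','s1.png'); t=shot('top','t1.png')
print(s['position'],s['ee_rot'],s['contact_force'])
cv2.imwrite('pics/s1c.png',cv2.resize(d[140:230,240:360,::-1],None,fx=6,fy=6,interpolation=cv2.INTER_CUBIC))
p=s['position']
for z in (.011,.024): q=proj('side',p-[0,0,z]); print(z,(q-[240,140])*6)
for q in ([.476,-.157,.17],[.518,-.158,.17],[.476,-.157,.15]): print(proj('wrist',np.array(q)))
E
```

```text
[ 0.50621614 -0.11208074  0.1896108 ] [-0.0020238   0.70774582  0.70646366 -0.00092404] [ 0.06856325 -0.48589011  0.48617751]
0.011 [306.52981127 203.12210318]
0.024 [306.3809039  224.37849402]
[230.08601302 335.28307441]
[305.57966762 336.74077797]
[235.1133769  313.86110866]
```

View pics/w1.png

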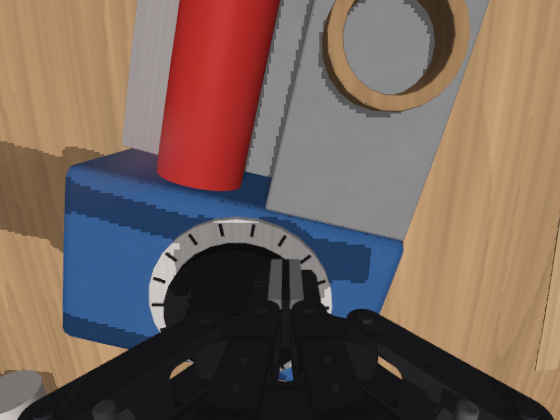

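View pics/s1c.png

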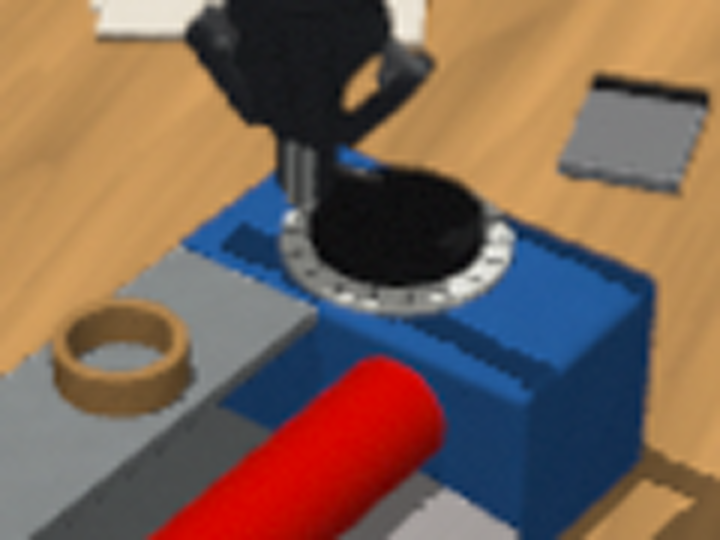

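Fingertips sit 11 mm below the TCP as stated (side crop ~(303,205), predicted (306,203)). In the wrist view the plate arc spans columns 150 to 331, which fits the axis estimate. Now I'll descend, approach, and compute the push table.

Request:
{"api": "drive_tool", "payload": {"rows": [[[0, 0, 0], [0.2, 0, -1.2], 0], [[0, 0, 0], [0, 0, -1.0], 0], [[0, 0, 0], [0, -1.2, 0], 0], [[0, 0, 0], [0, -1.0, 0], 0], [[0, 0, 0], [0, -0.3, 0], 0], [[0, 0, 0], [0, -0.2, 0], 0], [[0, 0, 0], [0, -0.2, 0], 0]]}}

```text
clock: 2.88
position: [0.5096, -0.1416, 0.1695]
ee_rot: [-0.0, 0.708, 0.706, 0.0]
contact_force: [0.6, 1.7, 0.3]
width: -0.0
gripper_force: 0.8
```

```bash
python3 - <<'E'
from h import *
for t in range(0,85,5):
    a=np.radians(-1.5-t);u=np.array([np.cos(a),np.sin(a)]);n=np.array([-u[1],u[0]])
    print(t,np.round(100*(np.array([.476,-.157])+.032*u+.017*n),2))
E
```

```text
0 [ 50.84 -14.08]
5 [ 50.97 -14.37]
10 [ 51.07 -14.67]
15 [ 51.15 -14.98]
20 [ 51.2  -15.29]
25 [ 51.22 -15.61]
30 [ 51.22 -15.92]
35 [ 51.18 -16.24]
40 [ 51.12 -16.55]
45 [ 51.04 -16.85]
50 [ 50.92 -17.15]
55 [ 50.78 -17.43]
60 [ 50.62 -17.7 ]
65 [ 50.43 -17.96]
70 [ 50.23 -18.2 ]
75 [ 50.   -18.41]
80 [ 49.75 -18.61]
```

Request:
{"api": "drive_tool", "payload": {"rows": [[[0, 0, -0.087], [0.1, -0.29, 0], 0], [[0, 0, -0.04], [0.05, -0.15, 0], 0], [[0, 0, 0], [0, 0, 0], 0]]}}

```text
clock: 3.25
position: [0.5113, -0.1447, 0.1694]
ee_rot: [-0.001, 0.751, 0.66, 0.001]
contact_force: [1.2, 4.9, 0.9]
width: -0.0003
gripper_force: 2.3
```

Request:
{"api": "drive_tool", "payload": {"rows": [[[0, 0, -0.035], [0.02, -0.12, 0], 0], [[0, 0, 0], [0, 0, 0], 0]]}}

```text
clock: 3.5
position: [0.5115, -0.1478, 0.1694]
ee_rot: [0.001, 0.762, 0.647, -0.0]
contact_force: [0.3, -0.3, 0.4]
width: -0.0
gripper_force: 0.0
```

Request:
{"api": "drive_tool", "payload": {"rows": [[[0, 0, -0.035], [0.02, -0.12, 0], 0], [[0, 0, 0], [0, 0, 0], 0]]}}

```text
clock: 3.75
position: [0.5112, -0.1492, 0.1692]
ee_rot: [0.0, 0.774, 0.633, -0.001]
contact_force: [0.2, -0.0, 0.6]
width: 0.0003
gripper_force: 0.0
```

First click done (the force dropped to 0). Second click next.

Request:
{"api": "drive_tool", "payload": {"rows": [[[0, 0, -0.12], [0.05, -0.35, 0], 0], [[0, 0, -0.12], [0.05, -0.34, 0], 0], [[0, 0, -0.035], [0, -0.12, 0], 0], [[0, 0, 0], [0, 0, 0], 0]]}}

```text
clock: 4.25
position: [0.5126, -0.156, 0.1693]
ee_rot: [-0.0, 0.853, 0.522, 0.0]
contact_force: [1.7, 4.9, 0.8]
width: 0.0002
gripper_force: 2.1
```

Request:
{"api": "drive_tool", "payload": {"rows": [[[0, 0, -0.035], [0, -0.12, 0], 0], [[0, 0, 0], [0, 0, 0], 0]]}}

```text
clock: 4.5
position: [0.5125, -0.1577, 0.1693]
ee_rot: [0.0, 0.862, 0.506, 0.0]
contact_force: [1.8, 3.3, -0.9]
width: 0.0001
gripper_force: 1.9
```

Request:
{"api": "drive_tool", "payload": {"rows": [[[0, 0, -0.035], [0, -0.12, 0], 0], [[0, 0, 0], [0, 0, 0], 0]]}}

```text
clock: 4.75
position: [0.512, -0.1602, 0.1693]
ee_rot: [0.001, 0.871, 0.491, -0.001]
contact_force: [0.4, 0.1, -1.9]
width: 0.0002
gripper_force: 0.0
```

Two clicks done. On to the third.

Request:
{"api": "drive_tool", "payload": {"rows": [[[0, 0, -0.13], [-0.06, -0.44, 0], 0], [[0, 0, -0.13], [-0.12, -0.45, 0], 0], [[0, 0, 0], [0, 0, 0], 0]]}}

```text
clock: 5.12
position: [0.5109, -0.1682, 0.1694]
ee_rot: [0.0, 0.927, 0.375, 0.0]
contact_force: [1.5, 3.1, 0.8]
width: -0.0
gripper_force: 1.6
```

Request:
{"api": "drive_tool", "payload": {"rows": [[[0, 0, -0.035], [-0.05, -0.12, 0], 0], [[0, 0, 0], [0, 0, 0], 0]]}}

```text
clock: 5.38
position: [0.5107, -0.1691, 0.1694]
ee_rot: [0.0, 0.934, 0.358, 0.0]
contact_force: [3.5, 2.5, -0.2]
width: 0.0003
gripper_force: 2.2
```

Request:
{"api": "drive_tool", "payload": {"rows": [[[0, 0, -0.035], [-0.05, -0.11, 0], 0], [[0, 0, 0], [0, 0, 0], 0]]}}

```text
clock: 5.62
position: [0.5098, -0.1708, 0.1694]
ee_rot: [0.001, 0.94, 0.341, -0.0]
contact_force: [2.3, 0.5, 0.5]
width: -0.0001
gripper_force: 1.4
```

Request:
{"api": "drive_tool", "payload": {"rows": [[[0, 0, -0.02], [-0.03, -0.07, 0], 0], [[0, 0, 0], [0, 0, 0], 0]]}}

```text
clock: 5.88
position: [0.5082, -0.1714, 0.1691]
ee_rot: [-0.0, 0.943, 0.332, -0.001]
contact_force: [-0.2, -0.6, -0.3]
width: 0.0002
gripper_force: 0.0
```

```bash
python3 - <<'E'
from h import *
s=manip.get_state();print(s['position'],s['ee_rot'],s['contact_force'])
t=shot('top','t2.png')[190:260,315:390,::-1]
w=shot('wrist','w2.png')
cv2.imwrite('pics/t2c.png',cv2.resize(t,None,fx=8,fy=8,interpolation=cv2.INTER_CUBIC))
E
```

```text
[ 0.50819158 -0.17137798  0.16914708] [-2.41776597e-05  9.43283065e-01  3.31986826e-01 -1.34400724e-03] [-0.18630846 -0.59088723 -0.25934295]
```

View pics/t2c.png

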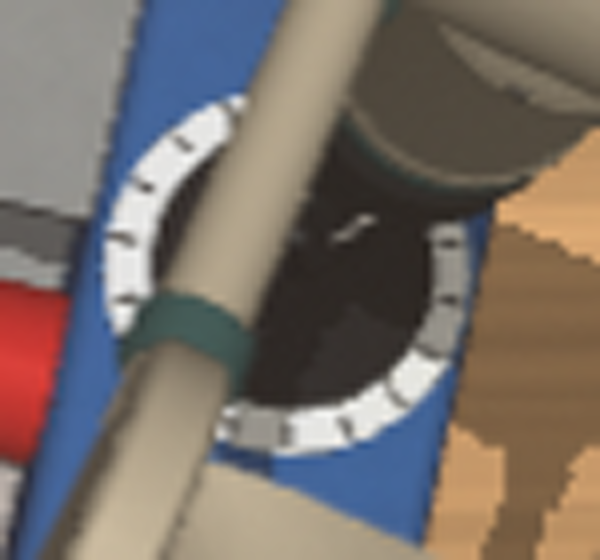

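The arm hides part of the dial, but the white line is visible from (335,242) to (372,217), about 56-60° clockwise. That's the third click. Now the last one.

Request:
{"api": "drive_tool", "payload": {"rows": [[[0, 0, -0.13], [-0.16, -0.45, 0], 0], [[0, 0, -0.13], [-0.24, -0.4, 0], 0], [[0, 0, 0], [0, 0, 0], 0]]}}

```text
clock: 6.35
position: [0.5054, -0.179, 0.1692]
ee_rot: [-0.001, 0.978, 0.207, 0.0]
contact_force: [2.4, 2.8, -0.0]
width: 0.0001
gripper_force: 1.4
```

Request:
{"api": "drive_tool", "payload": {"rows": [[[0, 0, -0.035], [-0.08, -0.1, 0], 0], [[0, 0, 0], [0, 0, 0], 0]]}}

```text
clock: 6.6
position: [0.5048, -0.1799, 0.1692]
ee_rot: [-0.0, 0.982, 0.19, 0.0]
contact_force: [3.1, 3.6, -1.1]
width: -0.0004
gripper_force: 2.1
```

Request:
{"api": "drive_tool", "payload": {"rows": [[[0, 0, -0.025], [-0.08, -0.09, 0], 0], [[0, 0, 0], [0, 0, 0], 0]]}}

```text
clock: 6.85
position: [0.5034, -0.1811, 0.1692]
ee_rot: [-0.0, 0.984, 0.178, -0.0]
contact_force: [2.1, 3.5, -1.2]
width: 0.0002
gripper_force: 1.4
```

Request:
{"api": "drive_tool", "payload": {"rows": [[[0, 0, -0.02], [-0.06, -0.06, 0], 0], [[0, 0, 0], [0, 0, 0], 0]]}}

```text
clock: 7.1
position: [0.5025, -0.1828, 0.1694]
ee_rot: [0.001, 0.986, 0.168, -0.001]
contact_force: [-0.1, -0.0, -0.2]
width: 0.0003
gripper_force: 0.0
```

Force has dropped, so the fourth snap is done. I'll back off, rise, and clear the view for a check.

Request:
{"api": "drive_tool", "payload": {"rows": [[[0, 0, 0], [0.8, 0.3, 0], 0], [[0, 0, 0], [1.0, 0.3, 0], 0], [[0, 0, 0], [0, 0, 4], 0], [[0, 0, 0], [0, 0, 5], 0], [[0, 0, 0], [-3, -5, 1], 0], [[0, 0, 0], [-4, -5, 0], 0], [[0, 0, 0], [-4, -5, 0], 0], [[0, 0, 0], [-4, -5, 0], 0]]}}

```text
clock: 8.1
position: [0.3734, -0.374, 0.2696]
ee_rot: [0.001, 0.986, 0.168, 0.0]
contact_force: [0.5, -0.8, -0.7]
width: -0.0
gripper_force: 0.0
```

```bash
python3 - <<'E'
from h import *
t=shot('top','t3.png')
t=t[190:260,315:390,::-1]
cv2.imwrite('pics/t3c.png',cv2.resize(t,None,fx=8,fy=8,interpolation=cv2.INTER_CUBIC))
f=lambda p:(np.array(p)-[315,190]+.5)*8-.5
for th in (60,80,100):
    a=np.radians(-1.5-th); print(th,f(proj('top',np.array([.476+.044*np.cos(a),-.157+.044*np.sin(a),.17]))))
print(manip.get_state()['contact_force'])
E
```

```text
60 [423.31732142 193.46516563]
80 [439.8515002  238.82344702]
100 [439.95352223 286.85040528]
[-2.78308824 -4.12571371 -0.48897863]
```

View pics/t3c.png

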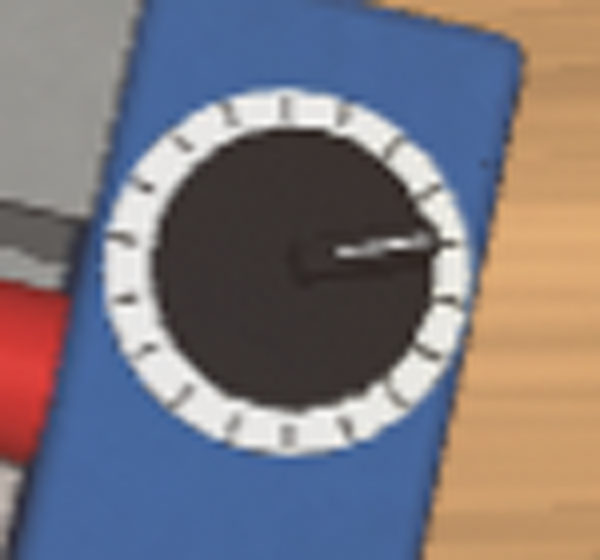

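The wing's line now ends at about (437,239). The prediction for 80° was (440,239), so the dial sits in the fourth click and the arm is clear of it.

Request:
{"api": "drive_tool", "payload": {"rows": [[[0, 0, 0], [0, 0, 0], 0], [[0, 0, 0], [0, 0, 0], 0], [[0, 0, 0], [0, 0, 0], 0]]}}

```text
clock: 8.52
position: [0.3751, -0.3712, 0.2694]
ee_rot: [-0.0, 0.986, 0.169, 0.0]
contact_force: [-0.5, 0.4, -0.3]
width: -0.0003
gripper_force: 0.0
```

```bash
python3 -c "
from rig import job
print(job.sign_off())"
```

```text
the job is handed in; nothing more can be done
None
```

The pressure dial was pushed four clicks clockwise and sits in the fourth click (checked in the top camera), the arm is clear of everything, and the job was handed in at about 8.5 s.

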